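Line up the parts jars by height on the jar board

TASK

Stand the four red-lidded parts jars on the cork pads of the jar board, one on each pad and well centred, in order of height: the shortest on the pad next to the dark wooden end block, rising to the tallest at the other end. Do not tip any jar over, leave the solder reel standing where it is, and let go of everything.

Things in the scene. Friction and masses are not known exactly. Their poses are not given: they have to be found in the camera images.
- jar_a_mid (a point): Shortest (wide) parts jar: upright round clear-plastic jar holding odd bolts, flat red screw lid on top (lid and body one plain cylinder for gripping, rigid), 56 mm tall, 58 mm diameter, about 70 g (varies), standing loose on the bench. Point: its centre, half-way up; z axis up along the jar.
- jar_b_mid (a point): Second shortest (the narrowest) parts jar: upright round clear-plastic jar holding odd bolts, flat red screw lid on top (lid and body one plain cylinder for gripping, rigid), 76 mm tall, 44 mm diameter, about 70 g (varies), standing loose on the bench. Point: its centre, half-way up; z axis up along the jar.
- jar_c_mid (a point): Second tallest (the widest) parts jar: upright round clear-plastic jar holding odd bolts, flat red screw lid on top (lid and body one plain cylinder for gripping, rigid), 96 mm tall, 62 mm diameter, about 140 g (varies), standing loose on the bench. Point: its centre, half-way up; z axis up along the jar.
- jar_d_mid (a point): Tallest (fairly narrow) parts jar: upright round clear-plastic jar holding odd bolts, flat red screw lid on top (lid and body one plain cylinder for gripping, rigid), 120 mm tall, 50 mm diameter, about 120 g (varies), standing loose on the bench. Point: its centre, half-way up; z axis up along the jar.
- pad_1_top (a point): One of four alike round cork pads, 72 mm diameter, 3 mm thick, fixed in a straight row 88 mm apart on the jar board, a fixed plank 460 x 90 x 20 mm lying flat on the bench. Which pad is nearest the end block changes. Point: centre of the pad's upper face, 23 mm above the bench; z up, y along the row.
- pad_2_top (a point): One of four alike round cork pads, 72 mm diameter, 3 mm thick, fixed in a straight row 88 mm apart on the jar board, a fixed plank 460 x 90 x 20 mm lying flat on the bench. Which pad is nearest the end block changes. Point: centre of the pad's upper face, 23 mm above the bench; z up, y along the row.
- pad_3_top (a point): One of four alike round cork pads, 72 mm diameter, 3 mm thick, fixed in a straight row 88 mm apart on the jar board, a fixed plank 460 x 90 x 20 mm lying flat on the bench. Which pad is nearest the end block changes. Point: centre of the pad's upper face, 23 mm above the bench; z up, y along the row.
- pad_4_top (a point): One of four alike round cork pads, 72 mm diameter, 3 mm thick, fixed in a straight row 88 mm apart on the jar board, a fixed plank 460 x 90 x 20 mm lying flat on the bench. Which pad is nearest the end block changes. Point: centre of the pad's upper face, 23 mm above the bench; z up, y along the row.
- end_block: Dark wooden end block, 80 x 24 mm, 50 mm tall, fixed upright on the board's end, 73 mm beyond the centre of the first pad, in line with the pads. It may be at either end of the board (the other end has only a flat 3 mm steel plate). Origin: centre of its underside, 20 mm above the bench; y along the row.
- reel_mid (a point): Bystander: solder reel resting on its flange, 56 mm diameter, 40 mm tall, standing among the jars. Point: its centre.
Things that resemble listed ones, but are neither listed nor needed, are in the scene too. Leave any purple look-alike of the part that bears jar_c_mid alone.

How it is judged:
By the outcome, as a careful person would: the job done as asked, in the order asked, and still so for the second after the job is handed in, with the robot touching nothing.
It also fails if it takes over 96 s, if anything falls off the work surface, if the arm or the gripper's body presses on something with over 40 N, if the wrist force passes 120 N, or if a joint passes its speed limit or range.

ROBOT

A 6-joint arm with a two-finger parallel gripper is mounted at the origin on the work surface. World frame = base frame: x ahead of the robot, y to its left, z up, the work surface at z = 0. Lengths are in m, angles in rad, forces in N, time in s.
With the tool pointing down it reaches from about 0.375 to 0.9 m from the base axis. Payload 3.1 kg.
Tool frame: the origin (TCP) lies midway between the tips of the shut fingers; the grasp point (between the pads) lies 19 mm behind it; z points along the fingers, y is the line along which they close (so a half turn about z gives the same grasp; the last joint's range is limited). The gripper opens to 85 mm and grips with 20 to 120 N. Pads are 22 mm wide; open, the fingers measure 114 mm over their backs; the gripper's body (76 mm by 85 mm) begins 54 mm behind the grasp point. The pads swing forward as they close: fully open they stand 13 mm farther back than shut.
Start: joints at [-1.304, 0.527, 1.433, -0, 1.181, -0.178], TCP at [0.269, -0.564, 0.231] pointing down, gripper open.
Joint ranges: [-3.08, 3.08], [-0.75, 2.2], [0.22, 2.44], [-1.43, 4.57], [0, 2.65], [-2.85, 2.85]. Speed limits (rad/s): [2.79, 2.79, 3.14, 3.14, 3.14, 3.14].

INTERFACE

Orientations are given as a unit quaternion [x, y, z, w].
In Python, from workcell import robot gives the robot as it stands.
- The arm moves only by the tool apply_moves, never from a script. Its argument "targets" is one flat list of numbers, 5 for each row, row after row: the shift along the tool's x, y, z scaled (see below), then the turn about the tool's z scaled (see below), then the closure in counts, from 0 (fully open) to 255 (shut). A call has 1 to 12 rows; each row shifts and turns the commanded pose from where the row before left it, along the tool's axes as they then stand; what a row does not reach is not made up. The controller multiplies each number of a shift by 4 cm and each number of a turn by 0.1 rad. A row lasts 1/12 s, in which the tool goes at most 41.7 mm and 7.16 degrees, less where a joint would pass 70% of its speed; a pose out of reach is approached as far as the arm can. A call with a number of a shift or a turn outside -1 to 1 is refused whole. A call with a gripper value outside its range is refused whole. The fingers move at their own pace and stop on an object; "squeeze" is the grip in N (left out, the last holds). Time passes only in rows, so rows that do not move let the fingers close. It gives the time, the measured TCP pose, the force, the opening and the grip force at its end, in the units of the state.
- robot.get_obs(): the state, without advancing time (a new reading comes with each control period).
- robot.get_image(name): name is "scene" or "top" or "wrist"; returns (picture, depth): 384x512x3 uint8, blue, green, red; 384x512 float32, m along the optical axis (not along the pixel's ray), 0 where there is no reading.
- robot.camera_info(name): a dict with "fovy" (degrees; the focal length in pixels is half the picture's height over the tangent of half this angle, whatever the lens; pixels are square), "cx", "cy" (the principal point, pixels), "T" (4x4, takes a point from camera to world coordinates); the wrist camera has in their place "tool_from_camera" (4x4, takes a point from camera to tool coordinates, whose origin is the TCP and whose axes are the flange's). Camera axes: x right, y up, looking along -z (the intrinsics and any distortion apply to the point x, -y, -z); pixel columns grow to the right and rows downward; lengths in m; the calibration is good to about 2 mm. A picture is of the moment at which its call begins: read the wrist's pose just before it. camera_info takes no time and is no camera call.
- robot.sign_off(): hands the job in; it is judged then, once.
The state is a dict: "time": time; "joint_pos": joint angles; "qvel": joint speeds; "effort": joint torques, N m; "ee_pos": TCP position; "tcp_rot": TCP orientation; "force": force on the tool from outside, world axes, zero at the start; "torque": the same for the moment, N m; "finger_gap": opening from 0.0 (shut) to 1.0 (fully open); "gripper_force": force on a finger pad.
Only numpy, scipy, OpenCV 4.12 (cv2) and the standard library are available. Lean on these libraries where they do the work, as an engineer would, in place of code of your own. Each camera call takes 0.05 s, during which the arm holds its last target. There are 200 camera calls.

## Working session

There is one attempt and no reset: what is moved stays moved. The work goes in short steps, Python scripts to look and compute and a tool call to move; the robot and the scene stay as the last step left them, time stands still between calls to the robot, and variables do not carry over. Pictures are saved under pics/ and viewed, at most 14 in all, crops included, and the job is handed in when it is done.

Besides the shell and the picture viewer there is one more tool, called in YAML: its name, and indented under it one key for each argument. apply_moves: Moves the arm, as the interface text tells. Its arguments: {"type":"object","properties":{"targets":{"type":"array"},"squeeze":{"type":"number"}},"required":["targets"]}

```bash
mkdir -p pics; ls
cat > h.py <<'E'
import numpy as np, cv2
from workcell import robot
def snap(n,f):
    o=robot.get_obs(); im,d=robot.get_image(n); cv2.imwrite(f'pics/{f}.png',im); np.save(f'pics/{f}.npy',d)
    return o,im,d
E
python3 - <<'E'
from h import *
for n in("scene","top"):
    o,im,d=snap(n,n+"0"); i=robot.camera_info(n); print(i)
print(o)
print(robot.camera_info("wrist"))
E
```

```text
pics
{'fovy': 42.4010801668923, 'cx': 260.0225634718884, 'cy': 190.8459131358526, 'T': array([[ 0.87101008, -0.40351352,  0.28021113,  0.93046002],
       [ 0.49116714,  0.70389182, -0.51311903, -0.7763011 ],
       [ 0.00981215,  0.58456235,  0.81128945,  1.2116696 ],
       [ 0.        ,  0.        ,  0.        ,  1.        ]])}
{'fovy': 48.66856813056817, 'cx': 255.75390191534322, 'cy': 193.4998998434869, 'T': array([[ 0.01776302,  0.99394051, -0.10847457,  0.35785122],
       [-0.99976211,  0.01903016,  0.01065738, -0.03704899],
       [ 0.01265709,  0.10825946,  0.9940421 ,  1.35268421],
       [ 0.        ,  0.        ,  0.        ,  1.        ]])}
{'time': 0.05, 'joint_pos': array([-1.30450063e+00,  5.28445875e-01,  1.43388349e+00, -3.89677566e-05,
        1.18141335e+00, -1.78552107e-01]), 'qvel': array([ 1.34873585e-05, -1.16010531e-04,  7.62163543e-04,  2.82874725e-05,
       -8.93662310e-04, -8.64112463e-04]), 'effort': array([-4.28285102e-05, -4.43690264e+01, -1.78780156e+01, -2.47463877e-04,
        3.81416146e-03, -2.99320611e-06]), 'ee_pos': array([ 0.2687476 , -0.56348171,  0.23035208]), 'tcp_rot': array([ 9.75363416e-01,  2.20601565e-01, -6.51486035e-05, -1.07320883e-03]), 'force': array([0.08940937, 0.28793743, 0.64795332]), 'torque': array([ 0.05699195, -0.00925581,  0.06522759]), 'gripper_force': 0.0, 'finger_gap': 0.9991003185133098}
{'fovy': 59.932691919826, 'cx': 258.7574500837314, 'cy': 184.54506717985208, 'tool_from_camera': array([[ 8.36088217e-04,  9.60973079e-01,  2.76640637e-01,
         6.95608398e-02],
       [ 9.99999623e-01, -8.67766690e-04, -7.90727658e-06,
         1.88548492e-04],
       [ 2.32460850e-04,  2.76640540e-01, -9.60973443e-01,
        -1.42732527e-01],
       [ 0.00000000e+00,  0.00000000e+00,  0.00000000e+00,
         1.00000000e+00]])}
```

View pics/scene0.png

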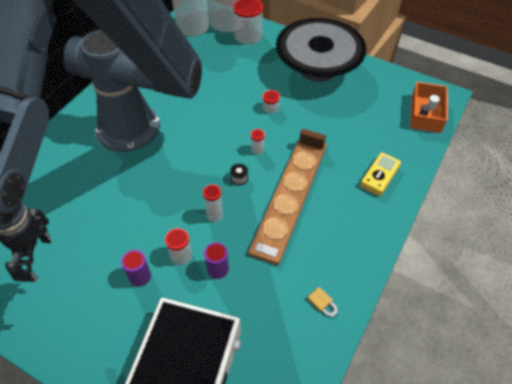

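View pics/top0.png

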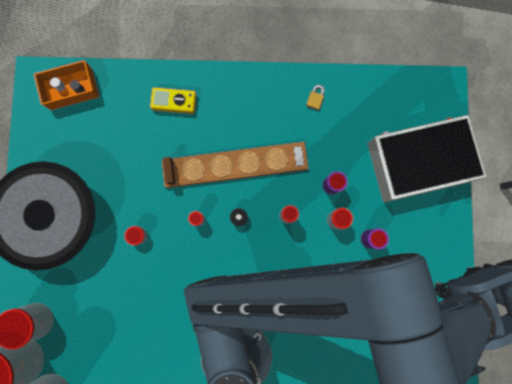

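The scene view shows:
- **A:** short and wide, (271,100)
- **B:** (257,140)
- **Reel:** (239,174)
- **D:** tall and narrow, (213,200)
- **C:** wide, with a clear body, (178,245)
- **End block:** (313,140), at the far end; the steel plate is at (268,250)

In the top view these are A (134,236), B (196,218), reel (239,216), D (290,214), C (342,217) and the block (169,172).

Things that could be mistaken for C: the purple-bodied, red-lidded jars at scene (135,267) and (216,260), top (377,239) and (336,182), and the big jars off the bench at (248,20). I choose the clear jar at (178,245) and will check it in a crop.

```bash
cat >> h.py <<'E'
def ray(n,u,v,z,info=None):
    i=info or robot.camera_info(n); f=192/np.tan(np.radians(i['fovy']/2))
    d=np.array([(u-i['cx'])/f,-(v-i['cy'])/f,-1]); T=i['T']; D=T[:3,:3]@d; o=T[:3,3]
    return o+D*(z-o[2])/D[2]
def blobs(im,lo,hi,amin=30,amax=3000,lo2=None,hi2=None):
    h=cv2.cvtColor(im,cv2.COLOR_BGR2HSV); m=cv2.inRange(h,lo,hi)
    if lo2: m|=cv2.inRange(h,lo2,hi2)
    n,l,s,c=cv2.connectedComponentsWithStats(m)
    return [(c[k],s[k],l==k) for k in range(1,n) if amin<s[k][4]<amax]
RED=((0,170,110),(6,255,255),30,3000,(174,170,110),(180,255,255))
E
python3 - <<'E'
from h import *
H=dict(A=.056,B=.076,C=.096,D=.120)
P=dict(top=dict(A=(134,236),B=(196,218),D=(290,214),C=(342,217),p1=(336,182),p2=(377,239)),scene=dict(A=(271,97),B=(257,134),D=(213,191),C=(178,238),p1=(216,250),p2=(135,259)))
H.update(p1=.096,p2=.096)
for n in P:
    im=cv2.imread(f'pics/{n}0.png')
    bl=blobs(im,*RED)
    for k,p in P[n].items():
        b=min(bl,key=lambda b:np.hypot(*(b[0]-p)))
        print(n,k,b[0].round(1),b[1],ray(n,*b[0],H[k]).round(4))
    h=cv2.cvtColor(im,cv2.COLOR_BGR2HSV)
    for c,s,m in blobs(im,(8,60,150),(20,170,255),100,2000): print('cork',n,c.round(1),s,h[int(c[1]),int(c[0])],ray(n,*c,.023).round(4))
    for c,s,m in blobs(im,(0,30,20),(18,255,95),60,2000): print('dark',n,c.round(1),s,ray(n,*c,.07).round(4))
im=cv2.imread('pics/scene0.png')[80:290,100:340]
cv2.imwrite('pics/crop.png',cv2.resize(im,None,fx=2.8,fy=2.8,interpolation=2))
E
```

```text
top A [134.3 235.1] [126 227  18  18 254] [0.3655 0.3147 0.056 ]
top B [195.6 218. ] [189 212  14  13 138] [0.4197 0.1284 0.076 ]
top D [289.6 213.6] [282 206  16  16 194] [ 0.4355 -0.1497  0.12  ]
top C [341.5 217.9] [332 208  20  20 310] [ 0.4271 -0.3063  0.096 ]
top p1 [336.9 180.9] [330 174  15  15 162] [ 0.5377 -0.2929  0.096 ]
top p2 [378.2 238.4] [371 231  15  15 171] [ 0.3686 -0.4148  0.096 ]
dark top [66.7 70.5] [ 54  65  29  11 100] [0.8725 0.5457 0.07  ]
dark top [78.4 94.7] [ 45  64  54  46 319] [0.7956 0.5047 0.07  ]
dark top [43.5 84.1] [ 37  72  16  30 202] [0.8271 0.6146 0.07  ]
dark top [172.5 173.7] [167 158  16  29 214] [0.5536 0.2041 0.07  ]
scene A [270.7  96.7] [264  91  15  12 144] [0.3722 0.3096 0.056 ]
scene B [257.1 134.8] [252 130  11  10  92] [0.4258 0.1229 0.076 ]
scene D [211.6 192.4] [204 186  16  14 185] [ 0.4422 -0.1557  0.12  ]
scene C [176.5 239.2] [166 230  22  20 341] [ 0.4333 -0.3127  0.096 ]
scene p1 [215.4 252. ] [207 245  17  15 196] [ 0.5407 -0.2945  0.096 ]
scene p2 [132.7 259.8] [124 253  18  15 206] [ 0.3721 -0.4166  0.096 ]
cork scene [361.4  11.4] [340   0  39  23 352] [ 16 116 200] [0.4367 0.9529 0.023 ]
cork scene [386.5  34.8] [370  18  33  38 301] [ 15 115 197] [0.5786 0.8616 0.023 ]
cork scene [319.3 299.3] [309 290  22  20 211] [ 21 141 223] [ 0.8196 -0.247   0.023 ]
dark scene [300.3  14. ] [ 261    0  106   53 1350] [0.2595 0.7505 0.07  ]
dark scene [341.3   3.9] [321   0  34  13 241] [0.369  0.8904 0.07  ]
dark scene [311.1 141.4] [298 132  26  18 279] [0.5804 0.1865 0.07  ]
```

View pics/crop.png

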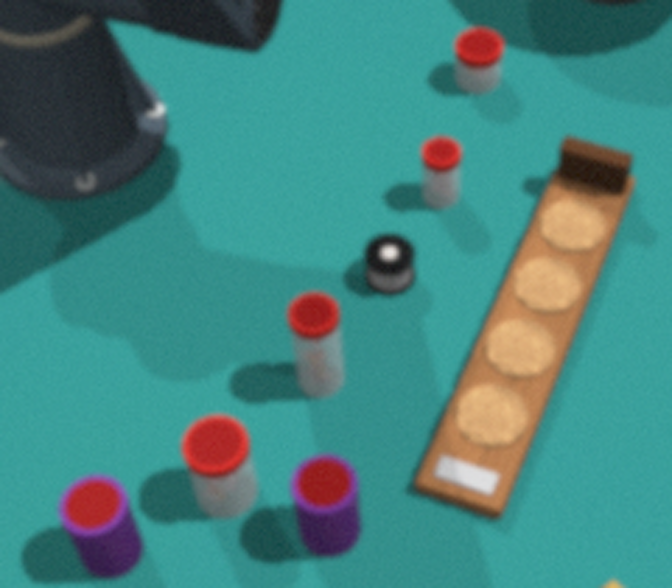

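The crop confirms C is the clear-bodied jar at crop (220,460), with purple-bodied jars at (100,525) and (325,505). The pads are at crop (572,224) to (490,414), with the dark block at the top. The two views differ by about 6 mm, so I'll refine each position with the wrist camera.

Run:
```python
from h import *
for n,pts in (("top",[(193,168),(221,165),(248,161),(275,159)]),("scene",[(304,160),(295,181),(285,204),(275,228)])):
    im=cv2.imread(f'pics/{n}0.png'); h=cv2.cvtColor(im,cv2.COLOR_BGR2HSV)
    print(n,[h[v,u].tolist() for u,v in pts], [h[v,u].tolist() for u,v in [(207,155),(207,178)]] if n=="top" else '')
    # cork paler than the plank
    for lo in (70,):
      m=cv2.inRange(h,(8,60,185 if n=="top" else 175),(24,145,255))
      N,l,s,c=cv2.connectedComponentsWithStats(m)
      for k in range(1,N):
        if 60<s[k][4]<900: print(c[k].round(1),s[k],ray(n,*c[k],.023).round(4))
```

```text
top [[16, 128, 184], [17, 125, 181], [16, 125, 184], [17, 128, 185]] [[15, 150, 153], [14, 152, 161]]
[272.2 160.1] [268 151  10  17  87] [ 0.6108 -0.1016  0.023 ]
[246.3 163. ] [240 153  17  19 115] [ 0.5998 -0.0195  0.023 ]
[217.3 166.8] [213 156  12  19  94] [0.5859 0.0722 0.023 ]
[189.6 170.6] [185 160  11  19  93] [0.5717 0.1593 0.023 ]
scene [[16, 118, 221], [16, 115, 221], [16, 117, 221], [16, 113, 221]] 
[362.3  10.9] [343   0  35  22 275] [0.4388 0.9576 0.023 ]
[386.6  34.7] [371  19  31  36 209] [0.5786 0.8625 0.023 ]
[320.  298.3] [309 288  23  22 257] [ 0.82   -0.2438  0.023 ]
```

Run:
```python
from h import *
for n,lo,hi in (("top",(12,60,168),(22,140,255)),("scene",(13,60,190),(22,145,255))):
    im=cv2.imread(f'pics/{n}0.png'); h=cv2.cvtColor(cv2.GaussianBlur(im,(3,3),0),cv2.COLOR_BGR2HSV)
    m=cv2.morphologyEx(cv2.inRange(h,lo,hi),cv2.MORPH_OPEN,np.ones((5,5),np.uint8))
    N,l,s,c=cv2.connectedComponentsWithStats(m); Q=[]
    for k in range(1,N):
        w=ray(n,*c[k],.023)
        if 60<s[k][4]<2000 and .45<w[0]<.7 and -.25<w[1]<.3: Q.append(w);print(n,c[k].round(1),s[k],w.round(4))
    Q=np.array(Q); print(np.linalg.norm(np.diff(Q,axis=0),axis=1).round(4))
```

```text
top [275.7 158.2] [267 148  19  21 346] [ 0.6171 -0.1126  0.023 ]
top [248.1 162. ] [239 152  19  21 349] [ 0.6032 -0.0251  0.023 ]
top [220.8 165.5] [212 155  19  21 348] [0.5902 0.0611 0.023 ]
top [193.  169.1] [184 159  19  21 345] [0.5768 0.1485 0.023 ]
[0.0886 0.0871 0.0884]
scene [304.1 159.5] [294 150  22  19 327] [0.5798 0.1479 0.023 ]
scene [294.7 179.7] [283 168  25  22 409] [0.5902 0.0636 0.023 ]
scene [285.5 202. ] [274 189  25  25 459] [ 0.6042 -0.0225  0.023 ]
scene [275.6 226.9] [263 216  27  22 470] [ 0.6193 -0.1118  0.023 ]
[0.0849 0.0873 0.0905]
```

apply_moves:
  targets: [0,0,0,-1,0,0,0,0,-1,0,0,0,0,-1,0,0,0,0,-1,0,0,0,0,-1,0,0,0,0,-1,0,0,0,0,-1,0,0,0,0,-1,0,0,0,0,-1,0,0,0,0,-1,0,0,0,0,-1,0,0,0,0,-1,0]
  squeeze: 30

```text
time: 1.1
ee_pos: [0.2688, -0.5637, 0.2307]
tcp_rot: [0.679, 0.734, 0.0, -0.001]
force: [0.2, 0.5, 0.4]
finger_gap: 0.999
gripper_force: 0.0
```

```bash
cat >> h.py <<'E'
from scipy.spatial.transform import Rotation as Ro
def go(*ts,yaw=.152):
    "shifts in move units from pose to each target in turn, and turn left"
    o=robot.get_obs(); R=Ro.from_quat(o['tcp_rot']).as_matrix(); p=o['ee_pos']
    print('t',round(o['time'],2),'p',p.round(4),'yaw',np.arctan2(R[1,1],R[0,1]).round(3),'turn',((np.arctan2(R[1,1],R[0,1])-yaw)/.1).round(2),'tilt',R[2].round(3),'F',o['force'].round(1),'gap',round(o['finger_gap'],3),round(o['gripper_force'],1))
    for t in ts: print((R.T@(np.array(t)-p)/.04).round(2)); p=np.array(t)
E
python3 -c "
from h import *
go((.5,-.3,.23),(.5,.2,.23),(.369,.312,.20))"
```

```text
t 1.1 p [ 0.2688 -0.5637  0.2307] yaw 0.079 turn -0.73 tilt [ 0.001 -0.    -1.   ] F [0.2 0.5 0.4] gap 0.999 0.0
[6.12 6.28 0.02]
[12.46  0.99  0.02]
[ 3.05 -3.04  0.75]
```

apply_moves:
  targets: [0,0,0,-0.73,0,0.68,0.66,0,0,0,0.68,0.66,0,0,0,0.68,0.66,0,0,0,0.68,0.66,0,0,0,0.68,0.66,0,0,0,0.68,0.66,0,0,0,0.68,0.66,0,0,0,0.68,0.66,0,0,0,1,0,0,0,0,1,0,0,0,0,1,0,0,0,0]

```text
time: 2.1
ee_pos: [0.4281, -0.1972, 0.2308]
tcp_rot: [0.653, 0.757, 0.0, -0.001]
force: [1.4, 0.1, -0.0]
finger_gap: 1.003
gripper_force: 0.0
```

```bash
python3 -c "
from h import *
go((.5,.2,.23),(.369,.312,.20))"
```

```text
t 2.1 p [ 0.4281 -0.1972  0.2308] yaw 0.147 turn -0.05 tilt [ 0.001 -0.001 -1.   ] F [ 1.4  0.1 -0. ] gap 1.003 0.0
[9.56 3.24 0.03]
[ 3.25 -2.83  0.75]
```

apply_moves:
  targets: [0.95,0.25,0,0,0,0.95,0.25,0,0,0,0.95,0.25,0,0,0,0.95,0.25,0,0,0,0.95,0.25,0,0,0,0.95,0.25,0,0,0,0.95,0.25,0,0,0,0.95,0.25,0,0,0,0.95,0,0,0,0,0.95,-0.2,0,0,0,0.95,-0.2,0,0,0,0.95,-0.2,0,0,0]

```text
time: 3.1
ee_pos: [0.4159, 0.2617, 0.231]
tcp_rot: [0.653, 0.757, -0.0, -0.0]
force: [0.8, 0.5, 1.3]
finger_gap: 1.003
gripper_force: 0.0
```

```bash
python3 -c "
from h import *
go((.369,.312,.20))"
```

```text
t 3.1 p [0.4159 0.2617 0.231 ] yaw 0.147 turn -0.05 tilt [-0.    -0.001 -1.   ] F [0.8 0.5 1.3] gap 1.003 0.0
[ 1.42 -0.98  0.78]
```

apply_moves:
  targets: [0.7,-0.49,0.39,0,0,0.7,-0.49,0.39,0,0,0,0,0,0,0,0,0,0,0,0]

```text
time: 3.43
ee_pos: [0.3677, 0.3103, 0.199]
tcp_rot: [0.652, 0.758, -0.002, -0.001]
force: [0.4, 0.6, -0.3]
finger_gap: 1.0
gripper_force: 0.0
```

```bash
cat >> h.py <<'E'
def wrist(f):
    o,im,d=snap("wrist",f); i=robot.camera_info("wrist")
    T=np.eye(4); T[:3,:3]=Ro.from_quat(o['tcp_rot']).as_matrix(); T[:3,3]=o['ee_pos']
    i['T']=T@i['tool_from_camera']; return o,im,d,i
def lids(f,z,dia):
    "lid top circle by red mask min enclosing / ellipse fit"
    o,im,d,i=wrist(f); R=[]
    for c,s,m in blobs(im,(0,140,70),(7,255,255),300,60000,(172,140,70),(180,255,255)):
        ct=max(cv2.findContours(m.astype('u1'),cv2.RETR_EXTERNAL,cv2.CHAIN_APPROX_NONE)[0],key=len)
        W=np.array([ray(0,u,v,z,i)[:2] for u,v in ct[:,0]])
        hull=cv2.convexHull((W*1e3).astype('f4')); (x,y),r=cv2.minEnclosingCircle(hull)
        vv,uu=np.nonzero(m); zs=d[vv,uu]; zs=np.median(zs[zs>0]) if (zs>0).any() else 0
        f_=192/np.tan(np.radians(i['fovy']/2)); pc=i['T']@np.array([(c[0]-i['cx'])/f_*zs,-(c[1]-i['cy'])/f_*zs,-zs,1])
        print('lid px',c.round(0),s[:4],'mean',ray(0,*c,z,i)[:2].round(4),'circ',round(x/1e3,4),round(y/1e3,4),'dia',round(2*r,1),'want',dia,'depthpt',pc[:3].round(4))
    return o,im,d,i
E
python3 -c "
from h import *
go(); lids('wA',.056,58)"
```

```text
t 3.43 p [0.3677 0.3103 0.199 ] yaw 0.151 turn -0.01 tilt [-0.001 -0.003 -1.   ] F [ 0.4  0.6 -0.3] gap 1.0 0.0
lid px [258. 163.] [226 131  65  64] mean [0.3651 0.3176] circ 0.3653 0.3169 dia 57.7 want 58 depthpt [0.3651 0.3177 0.0565]
```

View pics/wA.png

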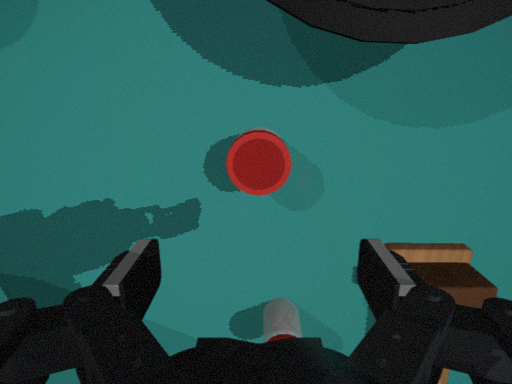

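The wrist view shows lid A at (258,163), 57.7 mm across and centred at (0.365,0.317). B is at the bottom of the frame, well clear, so I'll descend.

```bash
python3 -c "
from h import *
go((.3652,.3173,.09),(.3652,.3173,.013))"
```

```text
t 3.48 p [0.3695 0.31   0.1998] yaw 0.149 turn -0.03 tilt [-0.001 -0.001 -1.   ] F [-0.4 -0.1  0.6] gap 1.002 0.0
[ 0.2  -0.08  2.74]
[0.   0.   1.92]
```

apply_moves:
  targets: [0.1,-0.04,0.7,0,0,0.1,-0.04,0.7,0,0,0,0,0.7,0,0,0,0,0.64,0,0,0,0,0.5,0,0,0,0,0.5,0,0,0,0,0.5,0,0,0,0,0.42,0,0,0,0,0,0,0,0,0,0,0,0]

```text
time: 4.32
ee_pos: [0.3669, 0.3163, 0.0134]
tcp_rot: [0.654, 0.756, -0.0, -0.0]
force: [0.4, -0.1, 0.5]
finger_gap: 1.0
gripper_force: 0.0
```

apply_moves:
  targets: [0,0,0,0,60,0,0,0,0,120,0,0,0,0,200,0,0,0,0,255,0,0,0,0,255,0,0,0,0,255,0,0,0,0,255,0,0,0,0,255]

```text
time: 4.98
ee_pos: [0.3668, 0.3174, 0.0151]
tcp_rot: [0.653, 0.757, 0.001, 0.001]
force: [1.5, -2.4, 6.6]
finger_gap: 0.675
gripper_force: 31.9
```

```bash
python3 -c "
from h import *
go((.37,.317,.15),(.5785,.148,.15))"
```

```text
t 4.98 p [0.3668 0.3174 0.0151] yaw 0.147 turn -0.05 tilt [ 0.001  0.003 -1.   ] F [ 1.5 -2.4  6.6] gap 0.675 31.9
[-0.02  0.09 -3.37]
[-4.94  4.54  0.01]
```

apply_moves:
  targets: [0,0,-0.3,0,255,0,0,-0.6,0,255,0,0,-0.6,0,255,0,0,-0.6,0,255,0,0,-0.6,0,255,0,0,-0.6,0,255,0,0,-0.6,0,255,0,0,-0.6,0,255,-0.5,0.3,0,0,255,-0.6,0.4,0,0,255,-0.6,0.4,0,0,255,-0.6,0.4,0,0,255]

```text
time: 5.98
ee_pos: [0.4387, 0.2343, 0.1945]
tcp_rot: [0.653, 0.758, 0.001, 0.0]
force: [-0.1, 1.2, -0.7]
finger_gap: 0.669
gripper_force: 32.5
```

apply_moves:
  targets: [-0.6,0.5,0,0,255,-0.6,0.5,0,0,255,-0.6,0.5,0,0,255,-0.6,0.5,0,0,255,-0.6,0.5,0,0,255,-0.6,0.5,0,0,255,-0.6,0,0,0,255,-0.6,0,0,0,255,-0.3,0,0,0,255,0,0,0,0,255,0,0,0,0,255]

```text
time: 6.9
ee_pos: [0.5866, 0.0509, 0.1938]
tcp_rot: [0.654, 0.757, 0.0, -0.001]
force: [0.2, 0.4, -1.9]
finger_gap: 0.67
gripper_force: 32.5
```

```bash
python3 -c "
from h import *
go(); o,im,d,i=wrist('wP'); go((.5785,.148,.12))"
```

```text
t 6.9 p [0.5866 0.0509 0.1938] yaw 0.146 turn -0.06 tilt [ 0.001 -0.    -1.   ] F [ 0.2  0.4 -1.9] gap 0.67 32.5
t 6.95 p [0.5864 0.0516 0.1938] yaw 0.147 turn -0.05 tilt [ 0.001 -0.001 -1.   ] F [-0.1  1.1 -0.8] gap 0.673 32.5
[2.41 0.16 1.85]
```

View pics/wP.png

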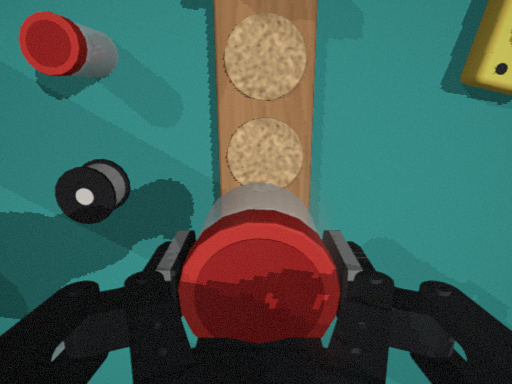

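The two pads are at (265,57) and (265,155), on the left are B (50,45) and the reel (90,190), and the held jar is below. I'll cast rays for the pad centres.

```bash
cat >> h.py <<'E'
def pads(im,i,roi=None):
    h=cv2.cvtColor(cv2.medianBlur(im,7),cv2.COLOR_BGR2HSV)
    m=cv2.morphologyEx(cv2.inRange(h,(12,40,150),(28,135,255)),cv2.MORPH_CLOSE,np.ones((7,7)));
    m=cv2.morphologyEx(m,cv2.MORPH_OPEN,np.ones((15,15)))
    n,l,s,c=cv2.connectedComponentsWithStats(m)
    for k in range(1,n):
        if s[k][4]<1500: continue
        ct=max(cv2.findContours((l==k).astype('u1'),0,1)[0],key=len)
        W=np.array([ray(0,u,v,.023,i)[:2] for u,v in ct[:,0]])
        (x,y),r=cv2.minEnclosingCircle((W*1e3).astype('f4'))
        print('pad px',c[k].round(0),s[k],'mean',ray(0,*c[k],.023,i)[:2].round(4),'circ',round(x/1e3,4),round(y/1e3,4),'dia',round(2*r,1))
E
python3 - <<'E'
from h import *
im=cv2.imread('pics/wP.png'); h=cv2.cvtColor(im,cv2.COLOR_BGR2HSV)
print(np.median(h[40:75,250:280],axis=(0,1)),np.median(h[95:115,225:300],axis=(0,1)))
i=robot.camera_info("wrist"); T=np.eye(4); T[:3,:3]=Ro.from_quat(robot.get_obs()['tcp_rot']).as_matrix(); T[:3,3]=[.5866,.0512,.1938]; i['T']=T@i['tool_from_camera']
pads(im,i); print(ray(0,265,57,.023,i),ray(0,265,150,.023,i),ray(0,52,45,.076,i))
E
```

```text
[ 17. 101. 180.] [ 15. 127. 162.]
pad px [265.  97.] [  220     0    94   194 15900] mean [0.5821 0.1137] circ 0.5849 0.1083 dia 188.9
[0.57713642 0.14783877 0.023     ] [0.58976731 0.06587451 0.023     ] [0.42248332 0.12843081 0.076     ]
```

```bash
sed -i 's/(28,135,255)/(28,114,255)/' h.py
python3 - <<'E'
from h import *
im=cv2.imread('pics/wP.png')
i=robot.camera_info("wrist"); T=np.eye(4); T[:3,:3]=Ro.from_quat(robot.get_obs()['tcp_rot']).as_matrix(); T[:3,3]=[.5866,.0512,.1938]; i['T']=T@i['tool_from_camera']
pads(im,i)
E
```

```text
pad px [265.  56.] [ 226   15   80   84 5468] mean [0.5771 0.1487] circ 0.5772 0.1477 dia 71.9
pad px [265. 153.] [ 229  119   74   66 4076] mean [0.5903 0.0634] circ 0.5905 0.0598 dia 72.9
```

```bash
python3 -c "
from h import *
go((.5772,.1477,.194),(.5772,.1477,.038))"
```

```text
t 6.95 p [0.5864 0.0516 0.1938] yaw 0.147 turn -0.05 tilt [ 0.001 -0.001 -1.   ] F [-0.1  1.1 -0.8] gap 0.673 32.5
[ 2.41  0.12 -0.  ]
[-0.   0.   3.9]
```

apply_moves:
  targets: [0.5,0.03,0,0,255,0.6,0.03,0,0,255,0.6,0.03,0,0,255,0.5,0.03,0,0,255,0.2,0,0.3,0,255,0,0,0.6,0,255,0,0,0.6,0,255,0,0,0.6,0,255,0,0,0.6,0,255,0,0,0.5,0,255,0,0,0,0,255,0,0,0,0,255]

```text
time: 7.95
ee_pos: [0.5764, 0.1478, 0.065]
tcp_rot: [0.653, 0.758, -0.001, -0.001]
force: [-0.5, 0.4, -0.5]
finger_gap: 0.672
gripper_force: 32.6
```

```bash
python3 -c "
from h import *
go((.5772,.1477,.0375))"
```

```text
t 7.95 p [0.5764 0.1478 0.065 ] yaw 0.149 turn -0.03 tilt [ 0.001 -0.003 -1.   ] F [-0.5  0.4 -0.5] gap 0.672 32.6
[-0.    0.02  0.69]
```

apply_moves:
  targets: [0,0,0.3,0,255,0,0,0.2,0,255,0,0,0.1,0,255,0,0,0.05,0,255,0,0,0.03,0,255,0,0,0,0,255]

```text
time: 8.45
ee_pos: [0.5779, 0.1463, 0.0385]
tcp_rot: [0.653, 0.757, 0.0, 0.0]
force: [-0.4, -0.2, -0.6]
finger_gap: 0.672
gripper_force: 32.6
```

```bash
python3 -c "
from h import *
go((.5772,.1477,.0375))"
```

```text
t 8.45 p [0.5779 0.1463 0.0385] yaw 0.147 turn -0.05 tilt [ 0.  0. -1.] F [-0.4 -0.2 -0.6] gap 0.672 32.6
[ 0.04 -0.01  0.03]
```

apply_moves:
  targets: [0,0,0.03,0,255,0,0,0,0,80,0,0,0,0,70,0,0,0,0,50,0,0,0,0,0,0,0,0,0,0,0,0,-0.3,0,0,0,0,-0.6,0,0,0,0,-0.8,0,0,0,0,-0.8,0,0,0,0,-0.8,0,0,0,0,-0.8,0,0]

```text
time: 9.45
ee_pos: [0.5775, 0.1464, 0.2037]
tcp_rot: [0.653, 0.757, 0.0, 0.0]
force: [0.1, -0.3, 0.2]
finger_gap: 0.996
gripper_force: 0.0
```

```bash
python3 -c "
from h import *
go((.4225,.127,.2))
lids('cA',.079,58)"
```

```text
t 9.45 p [0.5775 0.1464 0.2037] yaw 0.147 turn -0.05 tilt [-0.  0. -1.] F [ 0.1 -0.3  0.2] gap 0.996 0.0
[ 0.09 -3.9   0.09]
lid px [ 73. 167.] [ 44 141  59  52] mean [0.4244 0.132 ] circ 0.4247 0.1313 dia 48.2 want 58 depthpt [0.4227 0.131  0.0759]
lid px [259. 176.] [225 142  70  69] mean [0.5774 0.1468] circ 0.5776 0.1461 dia 58.8 want 58 depthpt [0.5774 0.1469 0.0795]
```

A is about 1 mm from its pad centre. Now B.

apply_moves:
  targets: [0,-0.8,0,0,0,0.05,-0.8,0,0,0,0.05,-0.8,0,0,0,0.05,-0.8,0,0,0,0,-0.7,0,0,0,0,0,0,0,0,0,0,0,0,0]

```text
time: 10.08
ee_pos: [0.4211, 0.1294, 0.202]
tcp_rot: [0.653, 0.757, 0.0, 0.0]
force: [0.7, -0.1, -0.4]
finger_gap: 1.001
gripper_force: 0.0
```

```bash
python3 -c "
from h import *
go(); lids('wB',.076,44); go((.4225,.13,.026))"
```

```text
t 10.08 p [0.4211 0.1294 0.202 ] yaw 0.147 turn -0.05 tilt [-0.  0. -1.] F [ 0.7 -0.1 -0.4] gap 1.001 0.0
lid px [258. 174.] [233 149  51  52] mean [0.4197 0.1305] circ 0.4199 0.1302 dia 44.3 want 44 depthpt [0.4197 0.1307 0.0765]
lid px [445. 183.] [408 150  75  68] mean [0.5762 0.1465] circ 0.576 0.1454 dia 63.2 want 44 depthpt [0.5744 0.1471 0.0789]
t 10.13 p [0.4232 0.1295 0.2022] yaw 0.147 turn -0.05 tilt [-0.     0.003 -1.   ] F [ 0.7 -0.3 -0.6] gap 0.997 0.0
[ 0.02 -0.03  4.4 ]
```

apply_moves:
  targets: [0.03,-0.03,0.6,0,0,0,0,0.7,0,0,0,0,0.7,0,0,0,0,0.7,0,0,0,0,0.6,0,0,0,0,0.6,0,0,0,0,0.5,0,0,0,0,0,0,80,0,0,0,0,110,0,0,0,0,140,0,0,0,0,200,0,0,0,0,255]

```text
time: 11.13
ee_pos: [0.4224, 0.1306, 0.0265]
tcp_rot: [0.653, 0.757, 0.001, 0.001]
force: [-0.9, 0.9, 0.4]
finger_gap: 0.509
gripper_force: 30.6
```

apply_moves:
  targets: [0,0,0,0,255,0,0,0,0,255,0,0,0,0,255,0,0,0,0,255]

```text
time: 11.47
ee_pos: [0.4222, 0.1305, 0.0263]
tcp_rot: [0.653, 0.757, 0.001, 0.001]
force: [-0.1, 0.9, 7.3]
finger_gap: 0.508
gripper_force: 31.0
```

```bash
python3 -c "
from h import *
go((.4225,.129,.17),(.5905,.0605,.17))"
```

```text
t 11.47 p [0.4222 0.1305 0.0263] yaw 0.147 turn -0.05 tilt [-0.     0.003 -1.   ] F [-0.1  0.9  7.3] gap 0.508 31.0
[-0.04  0.01 -3.59]
[-2.31  3.9   0.01]
```

apply_moves:
  targets: [0,0,-0.3,0,255,0,0,-0.6,0,255,0,0,-0.7,0,255,0,0,-0.7,0,255,0,0,-0.7,0,255,0,0,-0.6,0,255,-0.3,0.5,0,0,255,-0.4,0.7,0,0,255,-0.4,0.7,0,0,255,-0.4,0.7,0,0,255,-0.4,0.7,0,0,255,-0.4,0.6,0,0,255]

```text
time: 12.47
ee_pos: [0.5906, 0.0617, 0.1695]
tcp_rot: [0.653, 0.757, 0.0, 0.0]
force: [0.8, -0.1, -0.7]
finger_gap: 0.511
gripper_force: 30.8
```

apply_moves:
  targets: [0,0,0,0,255,0,0,0,0,255,0,0,0,0,255]

```text
time: 12.72
ee_pos: [0.5875, 0.0625, 0.1688]
tcp_rot: [0.653, 0.757, -0.001, -0.001]
force: [-0.6, 0.7, -1.3]
finger_gap: 0.508
gripper_force: 30.9
```

```bash
python3 -c "
from h import *
go((.5905,.0605,.17),(.5905,.0605,.052))"
```

```text
t 12.72 p [0.5875 0.0625 0.1688] yaw 0.147 turn -0.05 tilt [ 0.001 -0.003 -1.   ] F [-0.6  0.7 -1.3] gap 0.508 30.9
[-0.06  0.07 -0.03]
[-0.    0.01  2.95]
```

apply_moves:
  targets: [-0.04,0.04,0.3,0,255,0,0,0.6,0,255,0,0,0.6,0,255,0,0,0.6,0,255,0,0,0.4,0,255,0,0,0.2,0,255,0,0,0.15,0,255,0,0,0.05,0,255,0,0,0,0,255,0,0,0,0,255]

```text
time: 13.55
ee_pos: [0.5914, 0.061, 0.0541]
tcp_rot: [0.653, 0.757, 0.001, 0.001]
force: [0.4, -0.1, -0.6]
finger_gap: 0.507
gripper_force: 30.9
```

```bash
python3 -c "
from h import *
go((.5905,.0605,.0495))
robot.get_image('wrist');go((.5905,.0605,.0495));robot.get_image('wrist');go((.5905,.0605,.0495))"
```

```text
t 13.55 p [0.5914 0.061  0.0541] yaw 0.147 turn -0.05 tilt [-0.     0.002 -1.   ] F [ 0.4 -0.1 -0.6] gap 0.507 30.9
[-0.01 -0.03  0.12]
t 13.6 p [0.5916 0.061  0.0543] yaw 0.147 turn -0.05 tilt [-0.     0.002 -1.   ] F [ 0.8 -0.1  0. ] gap 0.508 30.9
[-0.01 -0.03  0.12]
t 13.65 p [0.5916 0.0609 0.0544] yaw 0.147 turn -0.05 tilt [-0.001  0.002 -1.   ] F [ 0.2  0.3 -0.4] gap 0.512 30.9
[-0.01 -0.03  0.12]
```

apply_moves:
  targets: [-0.01,-0.02,0.08,0,255,0,0,0.03,0,255,0,0,0,0,255,0,0,0,0,118,0,0,0,0,105,0,0,0,0,80,0,0,0,0,0,0,0,0,0,0,0,0,-0.4,0,0,0,0,-0.8,0,0,0,0,-0.9,0,0,0,0,-0.9,0,0]

```text
time: 14.65
ee_pos: [0.5893, 0.0605, 0.1694]
tcp_rot: [0.653, 0.757, -0.001, -0.001]
force: [1.7, 0.1, -0.3]
finger_gap: 1.004
gripper_force: 0.0
```

```bash
python3 -c "
from h import *
go()"
```

```text
t 14.65 p [0.5893 0.0605 0.1694] yaw 0.147 turn -0.05 tilt [ 0.001 -0.002 -1.   ] F [ 1.7  0.1 -0.3] gap 1.004 0.0
```

apply_moves:
  targets: [-0.4,0,-0.6,0,0,-0.7,0,-0.6,0,0,-0.7,0,-0.5,0,0,-0.7,0,0,0,0,-0.7,0,0,0,0,-0.7,0,0,0,0,-0.5,0,0,0,0,0,0,0,0,0,0,0,0,0,0]

```text
time: 15.4
ee_pos: [0.6157, -0.1146, 0.2366]
tcp_rot: [0.654, 0.756, 0.0, -0.0]
force: [-0.0, 0.1, 0.3]
finger_gap: 1.002
gripper_force: 0.0
```

```bash
python3 -c "
from h import *
o,im,d,i=lids('wP2',.099,44); pads(im,i); go((.430,-.309,.23))"
```

```text
lid px [ 39. 189.] [  5 159  69  61] mean [ 0.4259 -0.1571] circ 0.4261 -0.1577 dia 61.3 want 44 depthpt [ 0.4392 -0.1488  0.1199]
lid px [163. 329.] [142 311  40  41] mean [ 0.5439 -0.2875] circ 0.5385 -0.2919 dia 48.5 want 44 depthpt [ 0.5434 -0.2893  0.097 ]
pad px [262.  63.] [ 228   37   67   56 3036] mean [ 0.6042 -0.0206] circ 0.6038 -0.0261 dia 71.3
pad px [258. 156.] [ 231  131   59   49 2383] mean [ 0.6144 -0.1145] circ 0.6153 -0.1153 dia 69.0
t 15.45 p [ 0.6154 -0.1135  0.2365] yaw 0.146 turn -0.06 tilt [ 0.001 -0.001 -1.   ] F [-0.9 -0.  -0.1] gap 1.001 0.0
[-4.16 -5.3   0.16]
```

View pics/wP2.png

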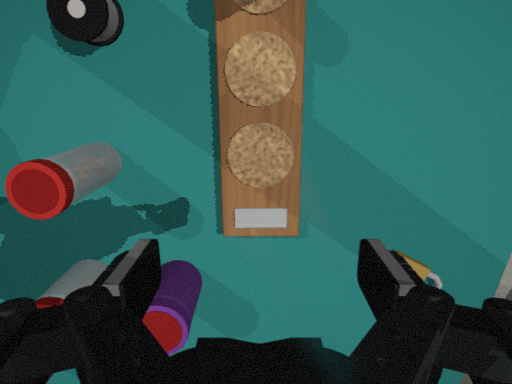

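P3 is at (260,68) and P4 at (260,155), with the steel plate at (260,218). Clear C is at bottom-left, beside the purple jar at (165,330). Their positions fit the 88 mm row.

apply_moves:
  targets: [-0.52,-0.66,0,0,0,-0.52,-0.66,0,0,0,-0.52,-0.66,0,0,0,-0.52,-0.66,0,0,0,-0.52,-0.66,0,0,0,-0.52,-0.66,0,0,0,-0.52,-0.66,0,0,0,-0.52,-0.66,0,0,0,0,0,0,0,0,0,0,0,0,0,0,0,0,0,0]

```text
time: 16.37
ee_pos: [0.4318, -0.3079, 0.237]
tcp_rot: [0.653, 0.757, 0.0, -0.0]
force: [1.0, -0.0, 0.4]
finger_gap: 1.002
gripper_force: 0.0
```

```bash
python3 -c "
from h import *
go(); lids('wC',.096,62); go((.430,-.309,.23))"
```

```text
t 16.37 p [ 0.4318 -0.3079  0.237 ] yaw 0.148 turn -0.04 tilt [ 0.001  0.    -1.   ] F [ 1.  -0.   0.4] gap 1.002 0.0
lid px [254. 170.] [219 136  71  69] mean [ 0.4269 -0.3071] circ 0.4269 -0.3079 dia 62.0 want 62 depthpt [ 0.4269 -0.3069  0.0965]
lid px [381. 173.] [353 147  57  54] mean [ 0.5376 -0.2936] circ 0.5377 -0.2941 dia 49.3 want 62 depthpt [ 0.5373 -0.2935  0.0966]
lid px [180. 270.] [159 248  44  46] mean [ 0.3708 -0.4153] circ 0.3685 -0.416 dia 49.3 want 62 depthpt [ 0.3709 -0.4148  0.0968]
t 16.42 p [ 0.4321 -0.3077  0.2369] yaw 0.149 turn -0.03 tilt [ 0.001  0.    -1.   ] F [-0.5  0.5 -0.7] gap 0.998 0.0
[-0.02 -0.06  0.17]
```

View pics/wC.png

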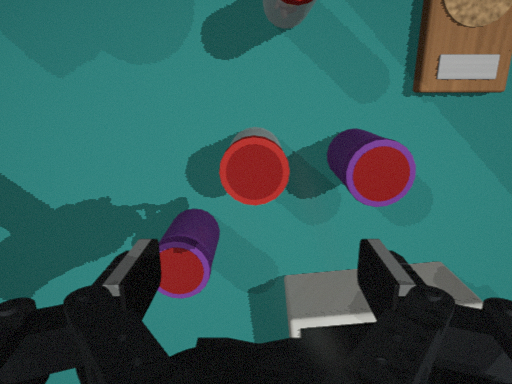

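The chosen C has a clear body and sits at (254,170), 62.0 mm across. The purple-bodied ones are at (381,173) and (180,270), and the fingers clear both by about 2 cm.

apply_moves:
  targets: [0.03,-0.12,0.5,0,0,0,0,0.7,0,0,0,0,0.7,0,0,0,0,0.6,0,0,0,0,0.6,0,0,0,0,0.6,0,0,0,0,0.5,0,0,0,0,0.4,0,0,0,0,0.3,0,0,0,0,0,0,60,0,0,0,0,80,0,0,0,0,120]
  squeeze: 40

```text
time: 17.42
ee_pos: [0.4274, -0.3081, 0.0414]
tcp_rot: [0.653, 0.758, 0.0, 0.0]
force: [0.1, 0.1, -1.4]
finger_gap: 0.715
gripper_force: 41.1
```

apply_moves:
  targets: [0,0,0,0,255,0,0,0,0,255,0,0,0,0,255,0,0,0,0,255]

```text
time: 17.75
ee_pos: [0.4266, -0.3089, 0.0414]
tcp_rot: [0.653, 0.757, -0.0, 0.0]
force: [-0.0, 0.1, -2.4]
finger_gap: 0.719
gripper_force: 41.1
```

```bash
python3 -c "
from h import *
go((.428,-.307,.20),(.6038,-.0263,.2))"
```

```text
t 17.75 p [ 0.4266 -0.3089  0.0414] yaw 0.147 turn -0.05 tilt [-0.001  0.    -1.   ] F [-0.   0.1 -2.4] gap 0.719 41.1
[ 0.04  0.04 -3.97]
[ 6.3   5.38 -0.  ]
```

apply_moves:
  targets: [0,0,-0.3,0,255,0,0,-0.6,0,255,0,0,-0.7,0,255,0,0,-0.7,0,255,0,0,-0.7,0,255,0,0,-0.6,0,255,0.2,0.2,-0.4,0,255,0.5,0.5,0,0,255,0.7,0.6,0,0,255,0.7,0.6,0,0,255,0.7,0.6,0,0,255,0.7,0.6,0,0,255]

```text
time: 18.75
ee_pos: [0.5288, -0.1506, 0.2011]
tcp_rot: [0.654, 0.757, -0.0, -0.0]
force: [0.4, 0.5, -2.4]
finger_gap: 0.718
gripper_force: 41.2
```

apply_moves:
  targets: [0.7,0.6,0,0,255,0.7,0.6,0,0,255,0.6,0.5,0,0,255,0.5,0.4,0,0,255,0.3,0.2,0,0,255,0,0,0,0,255,0,0,0,0,255]

```text
time: 19.33
ee_pos: [0.6026, -0.0276, 0.2007]
tcp_rot: [0.653, 0.758, -0.001, -0.0]
force: [-0.2, -0.2, -0.9]
finger_gap: 0.716
gripper_force: 41.2
```

```bash
python3 -c "
from h import *
go((.6038,-.0263,.2),(.6038,-.0263,.072)); lids('cB',.099,44)"
```

```text
t 19.33 p [ 0.6026 -0.0276  0.2007] yaw 0.148 turn -0.04 tilt [-0.    -0.001 -1.   ] F [-0.2 -0.2 -0.9] gap 0.716 41.2
[0.03 0.04 0.02]
[0.  0.  3.2]
lid px [260.  61.] [229  28  63  67] mean [0.5897 0.0596] circ 0.5898 0.0591 dia 43.4 want 44 depthpt [0.5897 0.0595 0.0996]
lid px [259. 286.] [164 220 191 128] mean [ 0.6155 -0.1152] circ 0.6171 -0.1275 dia 160.7 want 44 depthpt [ 0.6004 -0.0149  0.2556]
lid px [ 21. 297.] [  0 275  52  52] mean [ 0.4174 -0.1562] circ 0.4228 -0.1619 dia 64.5 want 44 depthpt [ 0.4324 -0.1392  0.1199]
```

apply_moves:
  targets: [0.03,0.03,0.3,0,255,0,0,0.6,0,255,0,0,0.6,0,255,0,0,0.6,0,255,0,0,0.5,0,255,0,0,0.4,0,255,0,0,0.2,0,255,0,0,0.1,0,255,0,0,0,0,255,0,0,0,0,255]

```text
time: 20.22
ee_pos: [0.6046, -0.0271, 0.0694]
tcp_rot: [0.654, 0.757, 0.0, 0.0]
force: [0.3, -1.4, -1.1]
finger_gap: 0.717
gripper_force: 41.2
```

```bash
python3 -c "
from h import *
go((.6038,-.0263,.0645))
robot.get_image('wrist'); go((.6038,-.0263,.0645))"
```

```text
t 20.22 p [ 0.6046 -0.0271  0.0694] yaw 0.146 turn -0.06 tilt [-0.     0.001 -1.   ] F [ 0.3 -1.4 -1.1] gap 0.717 41.2
[ 0.02 -0.02  0.12]
t 20.27 p [ 0.605  -0.027   0.0698] yaw 0.147 turn -0.05 tilt [-0.001  0.002 -1.   ] F [ 0.6  0.4 -1.6] gap 0.717 41.2
[ 0.02 -0.03  0.13]
```

apply_moves:
  targets: [0.02,-0.02,0.08,0,255,0,0,0.04,0,255,0,0,0,0,255,0,0,0,0,70,0,0,0,0,58,0,0,0,0,40,0,0,0,0,0,0,0,0,0,0,0,0,-0.4,0,0,0,0,-0.8,0,0,0,0,-0.9,0,0,0,0,-0.9,0,0]

```text
time: 21.27
ee_pos: [0.6026, -0.0256, 0.1848]
tcp_rot: [0.653, 0.757, -0.0, -0.001]
force: [0.5, 0.5, 0.1]
finger_gap: 1.002
gripper_force: 0.0
```

```bash
python3 -c "
from h import *
go((.436,-.154,.25))"
```

```text
t 21.27 p [ 0.6026 -0.0256  0.1848] yaw 0.147 turn -0.05 tilt [ 0.001 -0.002 -1.   ] F [0.5 0.5 0.1] gap 1.002 0.0
[-2.56 -4.59 -1.62]
```

apply_moves:
  targets: [0,0,-0.8,0,0,-0.2,-0.4,-0.6,0,0,-0.4,-0.7,-0.2,0,0,-0.4,-0.7,0,0,0,-0.4,-0.7,0,0,0,-0.4,-0.7,0,0,0,-0.4,-0.7,0,0,0,-0.36,-0.7,0,0,0,0,0,0,0,0,0,0,0,0,0,0,0,0,0,0]

```text
time: 22.18
ee_pos: [0.4368, -0.1542, 0.2485]
tcp_rot: [0.654, 0.757, 0.0, 0.001]
force: [-0.2, 0.9, -0.3]
finger_gap: 0.998
gripper_force: 0.0
```

```bash
python3 -c "
from h import *
go(); lids('wD',.12,50); go((.436,-.154,.08))"
```

```text
t 22.18 p [ 0.4368 -0.1542  0.2485] yaw 0.146 turn -0.06 tilt [-0.     0.001 -1.   ] F [-0.2  0.9 -0.3] gap 0.998 0.0
lid px [486.  46.] [451   2  61  86] mean [ 0.5915 -0.0293] circ 0.5969 -0.0291 dia 63.0 want 50 depthpt [ 0.5922 -0.029   0.1188]
lid px [259. 170.] [230 141  58  59] mean [ 0.4357 -0.1499] circ 0.4356 -0.1504 dia 50.2 want 50 depthpt [ 0.4356 -0.1497  0.1205]
lid px [336. 312.] [313 292  47  41] mean [ 0.5286 -0.2769] circ 0.5287 -0.2774 dia 45.3 want 50 depthpt [ 0.5375 -0.2934  0.0967]
t 22.23 p [ 0.4371 -0.1539  0.2484] yaw 0.147 turn -0.05 tilt [-0.     0.001 -1.   ] F [ 0.3 -0.5 -0.8] gap 1.004 0.0
[ 0.   -0.03  4.21]
```

apply_moves:
  targets: [0.1,-0.02,0.5,0,0,0,0,0.7,0,0,0,0,0.7,0,0,0,0,0.7,0,0,0,0,0.7,0,0,0,0,0.6,0,0,0,0,0.4,0,0,0,0,0.24,0,0,0,0,0,0,0,0,0,0,0,80,0,0,0,0,110,0,0,0,0,150]

```text
time: 23.23
ee_pos: [0.4359, -0.1503, 0.0673]
tcp_rot: [0.653, 0.757, 0.0, 0.001]
force: [-0.7, 0.8, -0.1]
finger_gap: 0.608
gripper_force: 0.0
```

apply_moves:
  targets: [0,0,0,0,255,0,0,0,0,255,0,0,0,0,255,0,0,0,0,255]

```text
time: 23.57
ee_pos: [0.4359, -0.1505, 0.0675]
tcp_rot: [0.653, 0.757, 0.0, 0.001]
force: [1.9, 1.7, 6.4]
finger_gap: 0.573
gripper_force: 41.5
```

```bash
python3 -c "
from h import *
go((.436,-.15,.21),(.6165,-.1135,.21))"
```

```text
t 23.57 p [ 0.4359 -0.1505  0.0675] yaw 0.147 turn -0.05 tilt [-0.002  0.002 -1.   ] F [1.9 1.7 6.4] gap 0.573 41.5
[ 0.01  0.01 -3.56]
[0.24 4.6  0.01]
```

apply_moves:
  targets: [0,0,-0.3,0,255,0,0,-0.6,0,255,0,0,-0.7,0,255,0,0,-0.7,0,255,0,0,-0.7,0,255,0,0.2,-0.5,0,255,0.04,0.5,0,0,255,0.04,0.7,0,0,255,0.04,0.7,0,0,255,0.04,0.7,0,0,255,0.04,0.6,0,0,255,0.04,0.5,0,0,255]

```text
time: 24.57
ee_pos: [0.5889, -0.1174, 0.2061]
tcp_rot: [0.653, 0.757, -0.0, -0.0]
force: [0.3, -0.0, -1.6]
finger_gap: 0.574
gripper_force: 41.9
```

apply_moves:
  targets: [0,0.4,0,0,255,0,0.3,0,0,255,0,0,0,0,255,0,0,0,0,255,0,0,0,0,255]

```text
time: 24.98
ee_pos: [0.6139, -0.1136, 0.2059]
tcp_rot: [0.653, 0.757, -0.001, -0.001]
force: [0.1, 0.8, -0.9]
finger_gap: 0.575
gripper_force: 41.9
```

```bash
python3 -c "
from h import *
go((.6165,-.1135,.21),(.6165,-.1135,.0905)); lids('cC',.119,62)"
```

```text
t 24.98 p [ 0.6139 -0.1136  0.2059] yaw 0.147 turn -0.05 tilt [ 0.001 -0.003 -1.   ] F [ 0.1  0.8 -0.9] gap 0.575 41.9
[-0.01  0.06 -0.1 ]
[-0.    0.01  2.99]
lid px [263.  60.] [215  10  96 100] mean [ 0.6028 -0.0263] circ 0.6028 -0.0274 dia 61.6 want 62 depthpt [ 0.6028 -0.0263  0.1196]
lid px [259. 291.] [185 233 148 110] mean [ 0.6257 -0.1965] circ 0.6271 -0.209 dia 124.9 want 62 depthpt [ 0.6123 -0.1045  0.2582]
lid px [131. 358.] [122 345  17  29] mean [ 0.5288 -0.2761] circ 0.5322 -0.2771 dia 29.3 want 62 depthpt [ 0.5216 -0.2981  0.0971]
```

C is centred to within about 1 mm. I'll lower D by 2.88 units in all.

apply_moves:
  targets: [0,0.04,0.3,0,255,0,0,0.6,0,255,0,0,0.6,0,255,0,0,0.5,0,255,0,0,0.4,0,255,0,0,0.2,0,255,0,0,0.1,0,255,0,0,0,0,255,0,0,0,0,255]

```text
time: 25.78
ee_pos: [0.6175, -0.1138, 0.099]
tcp_rot: [0.653, 0.757, 0.0, 0.001]
force: [0.0, -0.2, -1.6]
finger_gap: 0.579
gripper_force: 42.0
```

```bash
python3 -c "
from h import *
go((.6165,-.1135,.0905))
robot.get_image('wrist'); go((.6165,-.1135,.0905))"
```

```text
t 25.78 p [ 0.6175 -0.1138  0.099 ] yaw 0.147 turn -0.05 tilt [-0.001  0.001 -1.   ] F [ 0.  -0.2 -1.6] gap 0.579 42.0
[ 0.01 -0.02  0.21]
t 25.83 p [ 0.6179 -0.1138  0.0995] yaw 0.147 turn -0.05 tilt [-0.001  0.002 -1.   ] F [ 0.3 -1.3 -0.9] gap 0.572 42.0
[ 0.01 -0.03  0.23]
```

apply_moves:
  targets: [0,-0.02,0.12,0,255,0,0,0.07,0,255,0,0,0.02,0,255,0,0,0,0,255,0,0,0,0,105,0,0,0,0,92,0,0,0,0,70,0,0,0,0,0,0,0,0,0,0,0,0,-0.4,0,0,0,0,-0.8,0,0,0,0,-0.9,0,0]

```text
time: 26.83
ee_pos: [0.6146, -0.1131, 0.1728]
tcp_rot: [0.653, 0.757, -0.001, -0.003]
force: [0.8, -0.2, -0.2]
finger_gap: 1.0
gripper_force: 0.0
```

apply_moves:
  targets: [0,0,-0.8,0,0,0,0,-0.8,0,0,0,0,-0.2,0,0,-0.5,0,0,0,0,-0.5,0,0,0,0,0,0,0,0,0,0,0,0,0,0]

```text
time: 27.42
ee_pos: [0.6218, -0.1538, 0.2454]
tcp_rot: [0.654, 0.757, -0.0, -0.001]
force: [0.6, 0.8, -0.4]
finger_gap: 0.997
gripper_force: 0.0
```

```bash
python3 -c "
from h import *
o,im,d,i=lids('cD',.143,50); go()
snap('scene','sceneF')
o,im,d=snap('top','topF')
for c,s,m in blobs(im,*RED):
  for z in (.079,.099,.119,.143): 
    w=ray('top',*c,z)
    if w[0]>.55: print(c.round(1),z,w.round(4))
"
```

```text
lid px [259.  22.] [218   0  84  53] mean [ 0.605 -0.042] circ 0.604 -0.034 dia 55.9 want 50 depthpt [ 0.6044 -0.0379  0.1198]
lid px [260. 131.] [226  97  68  68] mean [ 0.6161 -0.1138] circ 0.6161 -0.1145 dia 49.7 want 50 depthpt [ 0.616  -0.1138  0.1436]
lid px [165. 295.] [147 272  34  42] mean [ 0.5572 -0.2626] circ 0.5499 -0.261 dia 41.0 want 50 depthpt [ 0.547  -0.2963  0.0966]
t 27.47 p [ 0.6216 -0.153   0.2453] yaw 0.146 turn -0.06 tilt [ 0.001 -0.001 -1.   ] F [-0.8 -0.1 -0. ] gap 1.0 0.0
[246.8 156.3] 0.079 [ 0.6104 -0.0214  0.079 ]
[246.8 156.3] 0.099 [ 0.6065 -0.0217  0.099 ]
[246.8 156.3] 0.119 [ 0.6025 -0.0219  0.119 ]
[246.8 156.3] 0.143 [ 0.5977 -0.0222  0.143 ]
[219.5 161.3] 0.079 [0.5931 0.0613 0.079 ]
[219.5 161.3] 0.099 [0.5894 0.0598 0.099 ]
[219.5 161.3] 0.119 [0.5857 0.0583 0.119 ]
[219.5 161.3] 0.143 [0.5813 0.0564 0.143 ]
[191.5 165.8] 0.079 [0.5776 0.1458 0.079 ]
[191.5 165.8] 0.099 [0.5742 0.1429 0.099 ]
[191.5 165.8] 0.119 [0.5707 0.14   0.119 ]
[191.5 165.8] 0.143 [0.5666 0.1366 0.143 ]
```

View pics/sceneF.png

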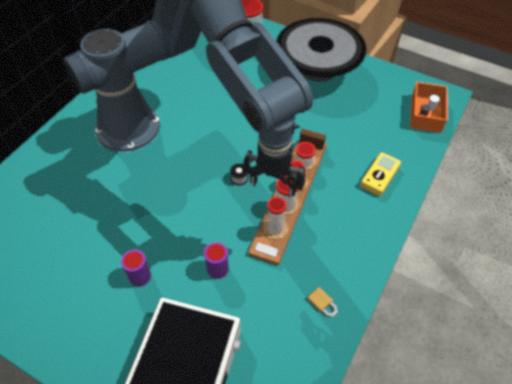

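In the final picture all four jars stand on the board, rising from A by the block (306,150) to D (276,205). The reel (239,174) and the purple jars have not moved, and the gripper is open and clear.

```bash
python3 -c "
from h import *
print(robot.sign_off())"
```

```text
the job is handed in; nothing more can be done
None
```

I handed the job in at about 27.6 s. The four jars stand upright on the pads, shortest by the end block and rising to the tallest, each about 1–3 mm from its pad centre by camera; the reel and purple jars were left alone, and the gripper is open and touching nothing.

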